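# Close the coffee-capsule box past its spring catch

### The job

Close the wooden coffee-capsule box: with closed fingertips press the steel spring catch plate down behind the lid and, keeping it held down, push the lid past the two stop pins and fully home over the capsules, then let the plate spring up so its pins stand behind the lid. Press and push only, do not grip or force anything, and leave the tin, the spice jar and the garlic bulb where they stand.

Things in the scene. Friction and masses are not known exactly. Their poses are not given: they have to be found in the camera images.
- capsule_box: Fixed brown wooden box, 132 (its x) x 286 (its y) x 62 mm high. Origin on the worktop under the line of the stop pins; it runs from y = -110 mm (end wall, capsule well) to y = +176 mm (press end, low rear wall 24 mm high). The lid closes towards -y. Side rails along y, 62 mm high, leave 104 mm clear between their lips (x = -52 to 52 mm); nothing is above.
- lid (a joint): Sliding lid: pale wood slab 108 mm wide (x), 90 mm long (y), 14 mm thick, captive between the rails. Value = distance slid towards the box's -y: parked 0 to 0.012 m, fully home 0.120 to 0.126 m (end stop). Stays where left; friction about 1.5 N. With the catch up, the pins block it at about 0.022; its back edge is past them at 0.120.
- lid_edge (a point): Middle of the lid's back edge, the vertical face to push towards the box's -y; 47 mm above the worktop (lid underside 40 mm, top 54 mm), at box x = 0, y = 0.116 m minus the lid value.
- catch (a joint): Spring catch: steel plate 60 mm wide (x), 6 mm thick, under and behind the lid from box y = -5 to +168 mm, top 38 mm above the worktop when up; sinks level wherever pressed. Value = depth pressed: 0 up, 0.012 m bottom stop; spring 3 N at 0, 9 N at 0.012. Its pins clear the lid when it is pressed at least 0.0085 m.
- press_pad (a point): Point on top of the catch plate, on its centre line, at box x = 0, y = +142 mm: a place to press, clear behind the parked lid.
- tin: Bystander: food tin, 75 mm diameter, 58 mm tall, standing loose on the worktop off the end wall of the box; origin under its centre.
- spice_jar: Bystander: glass spice jar, 46 mm diameter, 106 mm tall, standing loose behind the box; origin under its centre.
- garlic: Bystander: garlic bulb, 53 mm across, 53 mm tall, loose behind the box; origin under its centre.
- stop_pins (a point): Point midway between the two 8 mm steel stop pins, at their tops. They stand on the catch plate at box x = -34 and +34 mm, y = 0, 60 mm clear between them, 48 mm above the worktop when up (8 mm above the lid's underside); they sink with the plate.

How it is judged:
By the outcome, as a careful person would: the job done as asked, in the order asked, and still so for the second after the job is handed in, with the robot touching nothing.
It also fails if it takes over 42 s, if anything falls off the work surface, if the arm or the gripper's body presses on something with over 40 N, if the wrist force passes 120 N, or if a joint passes its speed limit or range.

### The arm

A 6-joint arm with a two-finger parallel gripper is mounted at the origin on a cart in front of the work surface, level with it; the furniture and walls round the work are solid. World frame = base frame: x ahead of the robot, y to its left, z up, the work surface at z = 0. Lengths are in m, angles in degrees, forces in N, time in s.
With the tool pointing down it reaches from about 0.375 to 0.75 m from the base axis. Payload 9 kg.
Tool frame: the origin (TCP) lies midway between the tips of the shut fingers; the grasp point (between the pads) lies hold_point_z behind it (hold_point_z is the distance from the TCP to the grasp point, in m); z points along the fingers, y is the line along which they close (so a half turn about z gives the same grasp; the last joint's range is limited). The gripper opens to 85 mm and grips with 20 to 120 N. Pads are 22 mm wide; open, the fingers measure 114 mm over their backs; the gripper's body (76 mm by 85 mm) begins 54 mm behind the grasp point. The pads swing forward as they close: fully open they stand 13 mm farther back than shut.
Start: joints at [-87.244, 5.964, 5.575, 89.605, 0, 77.527], TCP at [0.158, -0.579, 0.231] pointing down, gripper open.
Joint ranges: [-171.21, 171.21], [-48.23, 106.86], [-62.78, 66.21], [-105.2, 120.99], [-86.42, 89.51], [-180, 180]. Speed limits (degrees/s): [127.2, 127.2, 147.25, 180, 180, 180].

### API

Orientations are given as [roll, pitch, yaw] about the fixed x, y, z axes, in that order (R = Rz(yaw) Ry(pitch) Rx(roll)).
In Python, from bench import observe, camera, sign_off, look_for, hold_point_z gives the robot as it stands.
- The arm moves only by the tool move_arm, never from a script. Its arguments are lists of equal length, an entry for each row: "fingers": the closure, from -1 (fully open) to 1 (shut); "offset": the shift along the tool's x, y, z in units of 40 mm (1.0 is 40 mm), a list of three; "rot": the turn, a rotation vector about the tool's x, y, z in degrees, a list of three. In form: {"fingers": [fingers, ...], "offset": [[tx, ty, tz], ...], "rot": [[ax, ay, az], ...]}. A call has 1 to 10 rows; each row shifts and turns the commanded pose from where the row before left it, along the tool's axes as they then stand; what a row does not reach is not made up. A row lasts 1/10 s, in which the tool goes at most 50 mm and 8.59 degrees, less where a joint would pass 70% of its speed; a pose out of reach is approached as far as the arm can. A call is refused whole if a number of a shift passes 1 or a number of a turn 8.59, either way. A call with a gripper value outside its range is refused whole. The fingers move at their own pace and stop on an object; "newtons" is the grip in N (left out, the last holds). Time passes only in rows, so rows that do not move let the fingers close. It gives the time, the measured TCP pose, the force, the opening and the grip force at its end, in the units of the state.
- observe(): the state, without advancing time (a new reading comes with each control period).
- camera(name): name is "side" or "top"; returns a dict with "image" (384x512x3 uint8, red, green, blue), "range_z" (384x512 float32, m along the optical axis (not along the pixel's ray), 0 where there is no reading), "intrinsics" (3x3 intrinsics, pixels), "k1" (the pictures are not rectified: a ray, as slopes to the right and down, at radius r is drawn at 1 + k1 r^2 times it, then the intrinsics apply), "pose" (4x4, takes a point from camera to world coordinates). Camera axes: x right, y down, z forward; pixel columns grow to the right and rows downward; lengths in m; the calibration is good to about 2 mm. A picture is of the moment at which its call begins.
- sign_off(): hands the job in; it is judged then, once.
Trained networks look in the newest picture that a camera, given by its name, has taken for a name from the list of things; names that differ only in an ending like _2 or _b are one class to them, and where a whole thing is asked for, a point or a joint stands for the part that bears it (a point fixed in the world has none). Each returns a list of dicts, best first, with "p" (0 to 1); they miss things now and then, are a little off and sometimes report something else, mostly with a low value. They report only what shows in the picture. A call takes as long as a camera call.
- look_for(camera, target): "bbox" ([left, top, right, bottom] as shares, 0 to 1, of the picture: columns of its width, rows of its height, round what is visible of it).
The state is a dict: "t": time; "joint_pos": joint angles; "qvel": joint speeds; "joint_torque": joint torques, N m; "tcp_pos": TCP position; "tcp_rot": TCP orientation; "wrist_force": force on the tool from outside, world axes, zero at the start; "ft_torque": the same for the moment, N m; "grip_width": finger opening in m; "grasp_force": force on a finger pad.
Only numpy, scipy, OpenCV 4.12 (cv2) and the standard library are available. Lean on these libraries where they do the work, as an engineer would, in place of code of your own. Each camera call takes 0.05 s, during which the arm holds its last target. There are 200 camera calls.

## Working session

There is one attempt and no reset: what is moved stays moved. The work goes in short steps, Python scripts to look and compute and a tool call to move; the robot and the scene stay as the last step left them, time stands still between calls to the robot, and variables do not carry over. Pictures are saved under pics/ and viewed, at most 10 in all, crops included, and the job is handed in when it is done.

Besides the shell and the picture viewer there is one more tool, called by a JSON object that holds its "fn" and its "kwargs". move_arm: Moves the arm, as the interface text tells. Its arguments: {"type":"object","properties":{"fingers":{"type":"array"},"offset":{"type":"array"},"rot":{"type":"array"},"newtons":{"type":"number"}},"required":["fingers","offset","rot"]}

```bash
mkdir -p pics; cat > h.py <<'E'
import numpy as np, cv2
from bench import *
def cloud(c):
    K=c["intrinsics"];h,w=c["range_z"].shape
    u,v=np.meshgrid(np.arange(w),np.arange(h))
    x=(u-K[0,2])/K[0,0];y=(v-K[1,2])/K[1,1];a,b=x.copy(),y.copy()
    for _ in range(10):
        s=1+c["k1"]*(a*a+b*b);a,b=x/s,y/s
    z=c["range_z"];P=np.stack([a*z,b*z,z],-1)
    W=P@np.array(c["pose"])[:3,:3].T+np.array(c["pose"])[:3,3]
    W[z==0]=np.nan
    return W
E
python3 - <<'E'
from h import *
print(observe(),hold_point_z)
for n in ("top","side"):
    c=camera(n);cv2.imwrite(f"pics/{n}0.png",c["image"][...,::-1]);np.save(n+".npy",cloud(c));np.save(n+"im.npy",c["image"])
    print(n,np.round(c["pose"],3).tolist())
    for t in ["capsule_box","lid","lid_edge","press_pad","stop_pins","tin","spice_jar","garlic"]:
        r=look_for(n,t)[:2]
        print(t,[(np.round(np.array(d["bbox"])*[512,384,512,384]).tolist(),round(d["p"],2)) for d in r])
E
```

```text
{'t': 0.0, 'joint_pos': array([-8.72421674e+01,  5.99754775e+00,  5.52742780e+00,  8.96045988e+01,
        1.14628009e-03,  7.75269613e+01]), 'qvel': array([-0.07217704,  0.01337462,  0.03477314,  0.02874979,  0.03540796,
        0.04735434]), 'joint_torque': array([ 2.12934938e-03, -5.56932485e+01,  5.03647506e+01,  1.71372708e-02,
        4.64401467e-05,  3.00790624e-06]), 'tcp_pos': array([ 0.1576271 , -0.57858583,  0.23053681]), 'tcp_rot': array([-1.79927292e+02, -1.72569920e-02,  1.52308596e+01]), 'wrist_force': array([-0.01984883, -0.7636395 ,  0.09411946]), 'ft_torque': array([0.01366995, 0.01125617, 0.0154442 ]), 'grasp_force': 0.0, 'grip_width': 0.08557614953837987} 0.0187
top [[-0.02, -0.99, 0.139, 0.466], [-0.999, 0.025, 0.035, 0.027], [-0.038, -0.138, -0.99, 0.914], [0.0, 0.0, 0.0, 1.0]]
capsule_box [([174.0, 168.0, 312.0, 250.0], 0.8)]
lid [([207.0, 178.0, 255.0, 232.0], 0.87)]
lid_edge [([207.0, 180.0, 256.0, 234.0], 0.8)]
press_pad [([182.0, 189.0, 262.0, 230.0], 0.92)]
stop_pins [([183.0, 183.0, 264.0, 231.0], 0.87)]
tin [([323.0, 205.0, 357.0, 240.0], 0.89), ([206.0, 183.0, 257.0, 237.0], 0.66)]
spice_jar [([235.0, 137.0, 256.0, 167.0], 0.9)]
garlic [([287.0, 157.0, 312.0, 179.0], 0.82)]
side [[-0.924, -0.233, 0.304, 0.312], [-0.383, 0.566, -0.73, 0.748], [-0.002, -0.791, -0.612, 0.665], [0.0, 0.0, 0.0, 1.0]]
capsule_box [([195.0, 175.0, 306.0, 277.0], 0.62)]
lid [([219.0, 200.0, 273.0, 242.0], 0.88)]
lid_edge [([218.0, 205.0, 276.0, 241.0], 0.67)]
press_pad [([210.0, 202.0, 273.0, 261.0], 0.96)]
stop_pins [([211.0, 213.0, 276.0, 259.0], 0.77)]
tin [([283.0, 160.0, 309.0, 186.0], 0.93)]
spice_jar [([193.0, 179.0, 213.0, 221.0], 0.64)]
garlic [([229.0, 176.0, 247.0, 192.0], 0.71), ([220.0, 201.0, 272.0, 242.0], 0.25)]
```

View pics/top0.png

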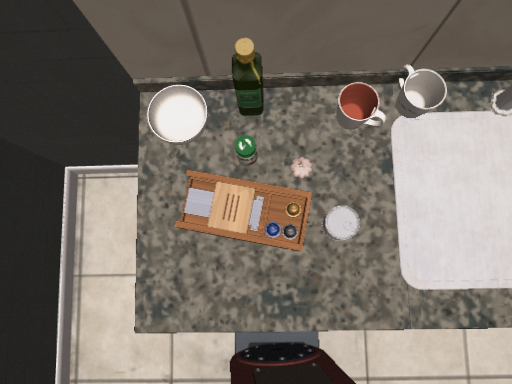

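View pics/side0.png

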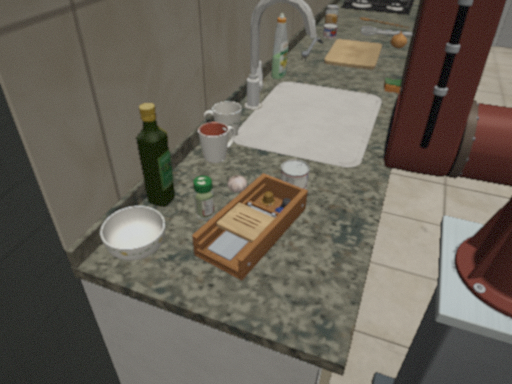

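Top view: the box spans (177–312, 170–250), its press end to the left (world +y). The lid is at (210–255, 180–232), pins to its right at about x=257, tin at (341,222), jar at (246,150) and garlic at (301,167). The side view agrees.

```bash
python3 - <<'E'
from h import *
for n in ("top","side"):
    W=np.load(n+".npy");z=W[...,2]
    reg=np.zeros(z.shape,bool)
    l,t,r,b=(168,162,322,258) if n=="top" else (190,170,312,282)
    reg[t:b,l:r]=1
    m=reg&(z>.058)&(z<.068)
    k,lab,st,ce=cv2.connectedComponentsWithStats(m.astype(np.uint8),connectivity=8)
    i=1+np.argmax(st[1:,4]);P=W[lab==i][:,:2]
    # keep points inside rough box area
    P=W[m][:,:2]
    print(n,len(P),st[1:,4])
    rect=cv2.minAreaRect((P*1000).astype(np.float32));print("minrect",rect)
    print("z rail",np.median(W[m][:,2]))
    for nm,bb,zr in [("tin",((323,205,357,240),(283,160,309,186)),(.05,.07)),("jar",((235,137,256,167),(193,179,213,221)),(.08,.12)),("garlic",((287,157,312,179),(229,176,247,192)),(.025,.07))]:
        l,t,r,b=bb[0 if n=="top" else 1]
        q=W[t:b,l:r].reshape(-1,3);q=q[(q[:,2]>zr[0])&(q[:,2]<zr[1])]
        print(nm,len(q),np.round(q.min(0),3),np.round(q.max(0),3))
E
```

```text
top 1786 [1782    1    1    1    1]
minrect ((571.7608642578125, 79.11930847167969), (285.474609375, 132.1012725830078), 77.96709442138672)
z rail 0.06177764851195161
tin 881 [ 0.501 -0.17   0.05 ] [ 0.574 -0.102  0.061]
jar 365 [0.683 0.049 0.082] [0.724 0.092 0.11 ]
garlic 342 [ 0.647 -0.078  0.025] [ 0.695 -0.03   0.053]
side 1283 [   1    2 1213    2    1    1    1    1    1   60]
minrect ((600.6129150390625, 34.859100341796875), (361.5729064941406, 213.41629028320312), 77.99917602539062)
z rail 0.06184338832253777
tin 417 [ 0.499 -0.176  0.05 ] [ 0.572 -0.048  0.065]
jar 273 [0.68  0.057 0.08 ] [0.726 0.094 0.108]
garlic 185 [ 0.614 -0.073  0.025] [0.692 0.018 0.065]
```

```bash
python3 - <<'E'
from h import *
a=np.radians(77.97);yb=np.array([np.cos(a),np.sin(a)]);xb=np.array([yb[1],-yb[0]]);o=np.array([.5718,.0791])-.033*yb
print("origin",o)
for n in ("top","side"):
    W=np.load(n+".npy");Y=(W[...,:2]-o)@yb;X=(W[...,:2]-o)@xb;z=W[...,2]
    rail=(np.abs(X)<.08)&(Y>-.12)&(Y<.19)&(z>.058)&(z<.066)
    print(n,"rails",np.nanpercentile(X[rail],[.5,99.5]),np.nanpercentile(Y[rail],[.5,99.5]))
    for y in np.arange(-.02,.18,.01):
        m=(np.abs(X)<.025)&(abs(Y-y)<.004)
        print(round(y,2),round(float(np.nanmedian(z[m])),4),end="; ")
    l=(abs(X)<.035)&(z>.049)&(z<.058)&(Y>-.05)&(Y<.16);print("\nlid y",np.nanpercentile(Y[l],[1,99]))
E
```

```text
origin [0.56492201 0.04682473]
top rails [-0.06593497  0.06564861] [-0.10925375  0.1739333 ]
-0.02 0.0351; -0.01 0.0054; 0.0 0.0378; 0.01 0.0375; 0.02 0.0531; 0.03 0.0539; 0.04 0.0538; 0.05 0.0541; 0.06 0.0541; 0.07 0.054; 0.08 0.0536; 0.09 0.0536; 0.1 0.0538; 0.11 0.0384; 0.12 0.0378; 0.13 0.0376; 0.14 0.038; 0.15 0.0378; 0.16 0.0381; 0.17 0.0254; 
lid y [0.0166203  0.10496787]
side rails [-0.06862454  0.06412132] [-0.10946673  0.17566629]
-0.02 0.0341; -0.01 0.0363; 0.0 0.0381; 0.01 nan; 0.02 0.054; 0.03 0.054; 0.04 0.0539; 0.05 0.0544; 0.06 0.0543; 0.07 0.0544; 0.08 0.0534; 0.09 0.0538; 0.1 0.0534; 0.11 0.0379; 0.12 0.0377; 0.13 0.0378; 0.14 0.038; 0.15 0.0364; 0.16 0.0378; 0.17 0.0246; 
lid y [0.01683517 0.10600548]
  return np.nanmean(a, axis, out=out, keepdims=keepdims)
```

{"fn": "move_arm", "kwargs": {"fingers": [1,1,1,1,1,1,1,1], "offset": [[0,0,0],[0,0,0],[0,0,0],[0,0,0],[0,0,0],[0,0,0],[0,0,0],[0,0,0]], "rot": [[0,0,-7.84],[0,0,-7.84],[0,0,-7.84],[0,0,-7.84],[0,0,-7.84],[0,0,-7.84],[0,0,-7.84],[0,0,-7.84]]}}

```text
t: 1.7
tcp_pos: [0.1576, -0.5789, 0.2313]
tcp_rot: [180.0, 0.0, 78.3]
wrist_force: [-0.3, -0.2, -0.3]
grip_width: 0.0003
grasp_force: 0.0
```

{"fn": "move_arm", "kwargs": {"fingers": [1,1,1,1,1,1,1,1,1,1], "offset": [[1,0.5,0],[1,0.5,0],[1,0.5,0],[1,0.5,0],[1,0.5,0],[1,0.5,0],[1,0.5,0],[1,0.5,0],[1,0.5,0],[1,0.5,0]], "rot": [[0,0,0],[0,0,0],[0,0,0],[0,0,0],[0,0,0],[0,0,0],[0,0,0],[0,0,0],[0,0,0],[0,0,0]]}}

```text
t: 2.7
tcp_pos: [0.4377, -0.228, 0.2316]
tcp_rot: [180.0, 0.0, 77.9]
wrist_force: [0.6, -1.6, 0.1]
grip_width: 0.0002
grasp_force: 0.0
```

{"fn": "move_arm", "kwargs": {"fingers": [1,1,1,1,1,1,1,1,1,1], "offset": [[1,0.2,0],[1,0.2,0],[1,0.2,0],[1,0.2,0],[1,0.2,0],[1,0.2,0],[1,0.2,0],[1,0.2,0],[1,0.1,0],[0.5,0,0]], "rot": [[0,0,0],[0,0,0],[0,0,0],[0,0,0],[0,0,0],[0,0,0],[0,0,0],[0,0,0],[0,0,0],[0,0,0]]}}

```text
t: 3.7
tcp_pos: [0.583, 0.1308, 0.2309]
tcp_rot: [-180.0, -0.0, 78.1]
wrist_force: [0.9, -0.2, -0.3]
grip_width: 0.0
grasp_force: 0.0
```

```bash
cat >> h.py <<'E'
_a=np.radians(77.97);yb=np.array([np.cos(_a),np.sin(_a)]);xb=np.array([yb[1],-yb[0]]);o=np.array([.56492,.04682])
def bx():
    s=observe();d=s["tcp_pos"][:2]-o
    print("t",round(s["t"],2),"box x,y,z mm",np.round([1e3*d@xb,1e3*d@yb,1e3*s["tcp_pos"][2]],1),"rot",np.round(s["tcp_rot"],2),"F",np.round(s["wrist_force"],1))
E
python3 -c "
from h import *
bx()"
```

```text
t 3.7 box x,y,z mm [2.000e-01 8.590e+01 2.309e+02] rot [-1.7999e+02 -2.0000e-02  7.8070e+01] F [ 0.9 -0.2 -0.3]
```

{"fn": "move_arm", "kwargs": {"fingers": [1,1,1,1,1,1,1,1,1], "offset": [[0.7,0,0],[0.7,0,0],[0,0,0.8],[0,0,0.8],[0,0,0.8],[0,0,0.8],[0,0,0.8],[0,0,0.5],[0,0,0]], "rot": [[0,0,0],[0,0,0],[0,0,0],[0,0,0],[0,0,0],[0,0,0],[0,0,0],[0,0,0],[0,0,0]]}}

```text
t: 4.6
tcp_pos: [0.5917, 0.1824, 0.0477]
tcp_rot: [-179.7, 0.1, 77.9]
wrist_force: [-0.2, -0.4, 0.6]
grip_width: -0.0003
grasp_force: 0.0
```

```bash
python3 -c "
from h import *
bx();im=camera('side')['image'][150:300,150:350,::-1];cv2.imwrite('pics/s1.png',cv2.resize(im,None,fx=4,fy=4,interpolation=2))"
```

```text
t 4.6 box x,y,z mm [ -2.  138.2  47.7] rot [-1.7969e+02  1.0000e-01  7.7940e+01] F [-0.2 -0.4  0.6]
```

View pics/s1.png

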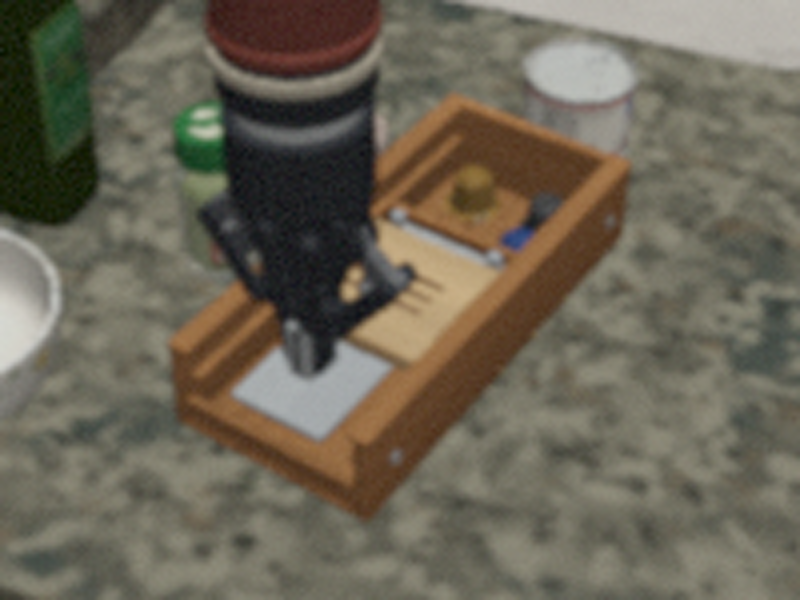

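The shut fingertips (310,370) hang over the bare plate behind the lid. The knuckles at (400,280) and (215,215) stick out sideways, so I'll check their clearance over the rails.

```bash
python3 - <<'E'
from h import *
bx()
for n in("side","top"):
    W=cloud(camera(n));d=W[...,:2]-o;X=d@xb;Y=d@yb;z=W[...,2]
    m=(abs(X)<.075)&(Y>.06)&(Y<.22)&(z>.068)&(z<.2)
    for a in np.arange(.07,.2,.012):
        k=m&(abs(z-a)<.006)
        if k.sum()>3: print(n,round(a,3),k.sum(),np.round(1e3*np.nanpercentile(X[k],[2,98])),np.round(1e3*np.nanpercentile(Y[k],[2,98])))
bx()
E
```

```text
t 4.65 box x,y,z mm [ -0.7 138.6  50.1] rot [-1.7985e+02  5.0000e-02  7.7950e+01] F [ 0.2 -0.6  0.1]
side 0.07 34 [-16.   9.] [133. 149.]
side 0.082 51 [-16.  11.] [136. 149.]
side 0.094 62 [-31.  23.] [142. 151.]
side 0.106 142 [-38.  34.] [127. 151.]
side 0.118 148 [-47.  45.] [132. 155.]
side 0.13 158 [-57.  52.] [138. 155.]
side 0.142 280 [-63.  57.] [127. 157.]
side 0.154 195 [-51.  36.] [133. 157.]
side 0.166 78 [-44. -18.] [130. 149.]
side 0.178 82 [-40.  10.] [128. 175.]
side 0.19 193 [-39.  19.] [122. 175.]
top 0.106 24 [-35.  12.] [125. 136.]
top 0.118 21 [-43.  49.] [126. 133.]
top 0.13 32 [-54.  53.] [126. 135.]
top 0.142 149 [-60.  61.] [126. 148.]
top 0.154 43 [-53.  51.] [128. 143.]
top 0.166 18 [-41. -33.] [128. 142.]
top 0.178 4 [-36. -15.] [105. 131.]
top 0.19 50 [-36.  21.] [101. 135.]
t 4.75 box x,y,z mm [  1.2 139.2  52.8] rot [ 1.799e+02 -3.000e-02  7.795e+01] F [ 0.5  0.3 -0.7]
```

{"fn": "move_arm", "kwargs": {"fingers": [1,1,1,1,1,1], "offset": [[0,0,0.15],[0,0,0.15],[0,0,0.15],[0,0,0.1],[0,0,0],[0,0,0]], "rot": [[0,0,0],[0,0,0],[0,0,0],[0,0,0],[0,0,0],[0,0,0]]}}

```text
t: 5.35
tcp_pos: [0.5951, 0.1827, 0.03]
tcp_rot: [179.9, -0.0, 77.9]
wrist_force: [0.4, 0.9, 6.2]
grip_width: -0.0
grasp_force: 3.1
```

```bash
python3 - <<'E'
from h import *
bx()
for n in("side","top"):
    W=cloud(camera(n));d=W[...,:2]-o;X=d@xb;Y=d@yb;z=W[...,2]
    m=(abs(X)<.027)&(Y>.153)&(Y<.165)&(z<.05)
    q=(abs(X)<.025)&(abs(Y-.003)<.005)&(z<.05)
    print(n,m.sum(),np.median(z[m]),q.sum(),np.median(z[q]));bx()
E
```

```text
t 5.35 box x,y,z mm [  1.1 139.2  30. ] rot [ 1.7991e+02 -3.0000e-02  7.7950e+01] F [0.4 0.9 6.2]
side 130 0.029436218153294336 0 nan
t 5.4 box x,y,z mm [  1.1 139.2  30. ] rot [ 1.7991e+02 -3.0000e-02  7.7950e+01] F [-0.5  0.3  5.8]
top 0 nan 93 0.030128717025775464
t 5.45 box x,y,z mm [  1.1 139.2  30.1] rot [ 1.7991e+02 -3.0000e-02  7.7950e+01] F [1.1 1.2 6.3]
  return _methods._mean(a, axis=axis, dtype=dtype,
  ret = ret.dtype.type(ret / rcount)
```

{"fn": "move_arm", "kwargs": {"fingers": [1,1,1], "offset": [[0,0,0.07],[0,0,0],[0,0,0]], "rot": [[0,0,0],[0,0,0],[0,0,0]]}}

```text
t: 5.75
tcp_pos: [0.5951, 0.1828, 0.0274]
tcp_rot: [179.9, -0.0, 78.0]
wrist_force: [0.2, 0.5, 7.7]
grip_width: 0.0003
grasp_force: 3.7
```

```bash
python3 - <<'E'
from h import *
bx()
for n in("side","top"):
    W=cloud(camera(n));d=W[...,:2]-o;X=d@xb;Y=d@yb;z=W[...,2]
    m=(abs(X)<.027)&(Y>.153)&(Y<.165)&(z<.05)
    q=(abs(X)<.025)&(abs(Y-.003)<.005)&(z<.05)
    for k in (m,q):
        if k.any(): print(n,np.median(z[k]))
bx()
E
```

```text
t 5.75 box x,y,z mm [  1.2 139.3  27.4] rot [ 1.799e+02 -3.000e-02  7.795e+01] F [0.2 0.5 7.7]
side 0.027393532689372835
top 0.02735365174192661
t 5.85 box x,y,z mm [  1.1 139.3  27.4] rot [ 1.799e+02 -3.000e-02  7.795e+01] F [0.9 0.3 6.9]
```

{"fn": "move_arm", "kwargs": {"fingers": [1,1,1,1,1,1,1,1,1,1], "offset": [[-0.15,0,0],[-0.15,0,0],[-0.15,0,0],[-0.15,0,0],[-0.15,0,0],[-0.15,0,0],[-0.15,0,0],[-0.15,0,0],[-0.15,0,0],[-0.15,0,0]], "rot": [[0,0,0],[0,0,0],[0,0,0],[0,0,0],[0,0,0],[0,0,0],[0,0,0],[0,0,0],[0,0,0],[0,0,0]]}}

```text
t: 6.85
tcp_pos: [0.5829, 0.1252, 0.0277]
tcp_rot: [179.9, -0.2, 78.0]
wrist_force: [1.5, 7.6, 7.4]
grip_width: -0.0001
grasp_force: 4.7
```

```bash
cat > lid.py <<'E'
from h import *
bx()
for n in("side","top"):
    W=cloud(camera(n));d=W[...,:2]-o;X=d@xb;Y=d@yb;z=W[...,2]
    l=(abs(X)<.045)&(abs(X)>.02)&(z>.049)&(z<.058)&(Y>-.108)&(Y<.15);print(n,"lid y",np.nanpercentile(Y[l],[1,99]))
    for a,b in((.10,.165),):
        m=(abs(X)<.025)&(Y>a)&(Y<b)&(z<.045)&(z>.02)
        if m.any(): print("plate z",np.median(z[m]))
bx()
E
python3 lid.py
```

```text
t 6.85 box x,y,z mm [ 1.2 80.4 27.7] rot [179.87  -0.19  78.01] F [1.5 7.6 7.4]
side lid y [-0.10509461  0.06864274]
plate z 0.02763828919123601
top lid y [-0.02188491  0.05998873]
t 6.95 box x,y,z mm [ 1.3 79.6 27.6] rot [ 1.7988e+02 -1.2000e-01  7.7960e+01] F [1.5 3.4 7.3]
```

{"fn": "move_arm", "kwargs": {"fingers": [1,1,1,1,1,1,1,1,1,1], "offset": [[-0.17,0,0],[-0.17,0,0],[-0.17,0,0],[-0.17,0,0],[-0.17,0,0],[-0.17,0,0],[-0.17,0,0],[-0.17,0,0],[-0.17,0,0],[-0.17,0,0]], "rot": [[0,0,0],[0,0,0],[0,0,0],[0,0,0],[0,0,0],[0,0,0],[0,0,0],[0,0,0],[0,0,0],[0,0,0]]}}

```text
t: 7.95
tcp_pos: [0.5687, 0.0585, 0.0277]
tcp_rot: [179.9, -0.2, 78.0]
wrist_force: [1.3, 6.9, 8.0]
grip_width: 0.0001
grasp_force: 4.7
```

```bash
python3 lid.py
```

```text
t 7.95 box x,y,z mm [ 1.2 12.2 27.7] rot [ 1.7987e+02 -1.7000e-01  7.8010e+01] F [1.3 6.9 8. ]
side lid y [-0.10421537  0.00044683]
plate z 0.027591237241223587
top lid y [-0.10171355 -0.05178202]
t 8.05 box x,y,z mm [ 1.2 11.4 27.6] rot [ 1.7988e+02 -1.0000e-01  7.7960e+01] F [0.  2.7 6.8]
```

{"fn": "move_arm", "kwargs": {"fingers": [1,1,1,1,1,1,1], "offset": [[-0.05,0,0],[-0.05,0,0],[-0.05,0,0],[-0.04,0,0],[0,0,0],[0,0,0],[0,0,0]], "rot": [[0,0,0],[0,0,0],[0,0,0],[0,0,0],[0,0,0],[0,0,0],[0,0,0]]}}

```text
t: 8.75
tcp_pos: [0.5671, 0.051, 0.0276]
tcp_rot: [179.9, -0.1, 78.0]
wrist_force: [1.7, 5.9, 6.7]
grip_width: 0.0002
grasp_force: 3.8
```

```bash
python3 lid.py
```

```text
t 8.75 box x,y,z mm [ 1.2  4.5 27.6] rot [ 1.7987e+02 -1.3000e-01  7.8000e+01] F [1.7 5.9 6.7]
side lid y [-0.10418934 -0.00692038]
plate z 0.02738406179721009
top lid y [-0.10182075 -0.06445816]
t 8.85 box x,y,z mm [ 1.2  4.5 27.6] rot [ 1.7988e+02 -1.3000e-01  7.7990e+01] F [0.7 5.2 8.1]
```

{"fn": "move_arm", "kwargs": {"fingers": [1,1,1,1], "offset": [[-0.03,0,0],[-0.02,0,0],[0,0,0],[0,0,0]], "rot": [[0,0,0],[0,0,0],[0,0,0],[0,0,0]]}}

```text
t: 9.25
tcp_pos: [0.5667, 0.0492, 0.0276]
tcp_rot: [179.9, -0.1, 78.0]
wrist_force: [1.9, 6.4, 7.8]
grip_width: -0.0001
grasp_force: 4.1
```

```bash
python3 lid.py
```

```text
t 9.25 box x,y,z mm [ 1.2  2.7 27.6] rot [ 1.7987e+02 -1.5000e-01  7.8000e+01] F [1.9 6.4 7.8]
side lid y [-0.10432172 -0.00887609]
plate z 0.02750441810072901
top lid y [-0.10166241 -0.06822928]
plate z 0.02753913516516887
t 9.35 box x,y,z mm [ 1.2  2.7 27.6] rot [ 1.7987e+02 -1.5000e-01  7.8000e+01] F [0.3 7.  7.3]
```

{"fn": "move_arm", "kwargs": {"fingers": [1,1,1,1,1,1,1,1,1,1], "offset": [[0.1,0,0],[0.1,0,0],[0,0,-0.1],[0,0,-0.1],[0,0,-0.15],[0,0,-0.3],[0,0,-0.6],[0,0,-1],[0,0,-1],[0,0,-1]], "rot": [[0,0,0],[0,0,0],[0,0,0],[0,0,0],[0,0,0],[0,0,0],[0,0,0],[0,0,0],[0,0,0],[0,0,0]]}}

```text
t: 10.35
tcp_pos: [0.5665, 0.0562, 0.1983]
tcp_rot: [-180.0, -0.0, 78.0]
wrist_force: [1.2, -0.4, 1.0]
grip_width: 0.0002
grasp_force: 0.0
```

{"fn": "move_arm", "kwargs": {"fingers": [1,1,1,1,1,1], "offset": [[-0.5,-0.5,0],[-1,-0.5,0],[-1,-0.5,0],[-1,-0.5,0],[-1,-0.5,0],[0,0,0]], "rot": [[0,0,0],[0,0,0],[0,0,0],[0,0,0],[0,0,0],[0,0,0]]}}

```text
t: 10.95
tcp_pos: [0.4294, -0.1022, 0.1969]
tcp_rot: [-180.0, 0.0, 77.7]
wrist_force: [0.5, 0.5, -0.1]
grip_width: -0.0003
grasp_force: 0.0
```

```bash
python3 - <<'E'
from h import *
bx()
ims=[]
for n in("side","top"):
    c=camera(n);W=cloud(c);d=W[...,:2]-o;X=d@xb;Y=d@yb;z=W[...,2]
    l=(abs(X)<.045)&(z>.049)&(z<.058)&(Y>-.1)&(Y<.15)
    m=(abs(X)<.025)&(Y>.02)&(Y<.16)&(z<.045)&(z>.02)
    p=(abs(abs(X)-.034)<.006)&(abs(Y)<.006)&(z>.02)&(z<.06)
    print(n,"lid",np.nanpercentile(Y[l],[1,99]),"plate",np.median(z[m]),"pins",np.round(np.sort(z[p])[-8:],4))
    I=c["image"][130:280,150:350] if n=="top" else c["image"][150:300,170:320]
    ims.append(cv2.resize(I,(400,400 if n=="side" else 300),interpolation=2)[:300])
    for nm,bb,zr in [("tin",((323,205,357,240),(283,160,309,186)),(.05,.07)),("jar",((235,137,256,167),(193,179,213,221)),(.08,.12)),("garlic",((287,157,312,179),(229,176,247,192)),(.025,.07))]:
        l,t,r,b=bb[0 if n=="top" else 1]
        q=W[t:b,l:r].reshape(-1,3);q=q[(q[:,2]>zr[0])&(q[:,2]<zr[1])]
        if len(q): print(nm,len(q),np.round(q.min(0),3),np.round(q.max(0),3))
cv2.imwrite("pics/end.png",np.hstack(ims)[...,::-1])
E
```

```text
t 10.95 box x,y,z mm [-101.5 -173.9  196.9] rot [-1.7998e+02  5.0000e-02  7.7670e+01] F [ 0.5  0.5 -0.1]
side lid [-0.09659995 -0.00897033] plate 0.03797682453737733 pins [0.0474 0.0474 0.0475 0.0475 0.0478 0.0481 0.0485 0.0499]
tin 425 [ 0.5   -0.176  0.05 ] [ 0.572 -0.047  0.064]
jar 277 [0.681 0.056 0.08 ] [0.724 0.095 0.108]
garlic 187 [ 0.614 -0.07   0.025] [0.691 0.019 0.065]
top lid [-0.09770413 -0.00973552] plate 0.03782250857926278 pins [0.0477 0.0478 0.0481 0.0483 0.0488 0.0498 0.0502 0.0507]
tin 879 [ 0.501 -0.171  0.05 ] [ 0.574 -0.102  0.061]
jar 365 [0.683 0.049 0.084] [0.724 0.092 0.11 ]
garlic 340 [ 0.647 -0.079  0.025] [ 0.695 -0.03   0.055]
```

View pics/end.png

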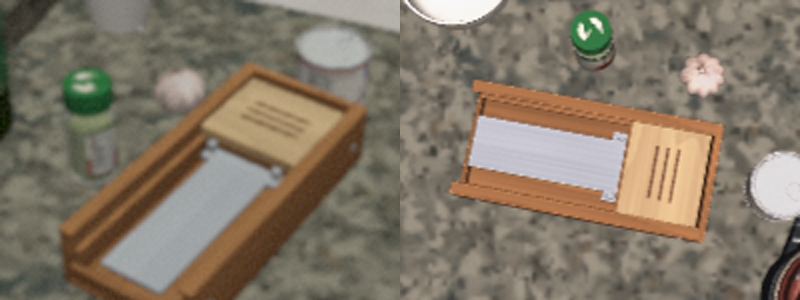

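The lid is home, with its edge at about -9 mm. The plate is up at 38 mm, and the pins (620,137) and (608,197) stand behind the lid. The tin, jar and garlic haven't moved.

```bash
python3 -c "
from bench import *
print(sign_off())"
```

```text
the job is handed in; nothing more can be done
None
```

The box is closed and handed in at about 11 s: the lid is fully home (about 0.125 m), the catch plate has sprung up with its pins behind the lid, and the tin, spice jar and garlic have not moved.

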